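# Press the plug-in card home with the ratchet clamp and back the jaw off

### The arm

A 6-joint arm with a two-finger parallel gripper is mounted at the origin on the work surface. World frame = base frame: x ahead of the robot, y to its left, z up, the work surface at z = 0. Lengths are in mm, angles in rad, forces in N, time in s.
With the tool pointing down it reaches from about 250 to 725 mm from the base axis. Payload 4 kg.
Tool frame: the origin (TCP) lies midway between the tips of the shut fingers; the grasp point (between the pads) lies 19 mm behind it; z points along the fingers, y is the direction in which the jaws open and shut (so a half turn about z gives the same grasp; the last joint's range is limited). The gripper opens to 85 mm and grips with 20 to 120 N. Pads are 22 mm wide; open, the fingers measure 114 mm over their backs; the gripper's body (76 mm by 85 mm) begins 54 mm behind the grasp point. The pads swing forward as they close: fully open they stand 13 mm farther back than shut.
Start: joints at [-1.202, 0.241, 0.005, 1.335, 0, 1.571], TCP at [180.246, -466.38, 231.306] pointing down, gripper open.
Joint ranges: [-2.72, 2.72], [-1.05, 1.87], [-1.09, 1.28], [-1.99, 2.15], [-1.42, 1.44], [-3.14, 3.14]. Speed limits (rad/s): [2.79, 2.79, 3.14, 3.14, 3.14, 3.14].

### API

Orientations are given as [roll, pitch, yaw] about the fixed x, y, z axes, in that order (R = Rz(yaw) Ry(pitch) Rx(roll)).
In Python, from cell import status, viewer, order, finder gives the robot as it stands.
- The arm moves only by the tool arm_command, never from a script. Its argument "deltas" is a list of rows, each a list of 6 numbers: the shift along the tool's x, y, z normalised to -1 to 1, where 1 is 0.1 m, then the turn, a rotation vector about the tool's x, y, z normalised to -1 to 1, where 1 is 360 degrees. In form: [[tx, ty, tz, rx, ry, rz], ...]. A call has 1 to 5 rows; each row is the pose to reach, as a shift and turn from the pose commanded when the call began, along the tool's axes at that moment, turning the shorter way round; what a row does not reach only later rows make up. A row lasts 1/10 s, in which the tool goes at most 50 mm and 8.59 degrees, less where a joint would pass 70% of its speed; a pose out of reach is approached as far as the arm can. A call with a number of a shift or a turn outside -1 to 1 is refused whole. A call with a gripper value outside its range is refused whole. "fingers" is the opening, from 0 (shut) to 1 (fully open), set as the call begins (left out, the last holds). The fingers move at their own pace and stop on an object; the grip force is fixed at half the most. Time passes only in rows, so rows that repeat a pose let the fingers close. It gives the time, the measured TCP pose, the force and the opening at its end, in the units of the state.
- status.get_obs(): the state, without advancing time (a new reading comes with each control period).
- viewer.get_image(name): name is "scene" or "top"; returns a dict with "img" (384x512x3 uint8, red, green, blue), "vertical_fov" (degrees; the focal length in pixels is half the picture's height over the tangent of half this angle, whatever the lens; pixels are square), "cx", "cy" (the principal point, pixels), "R" (3x3) and "t" (3): a world point X has camera coordinates R X + t. Camera axes: x right, y down, z forward; pixel columns grow to the right and rows downward; lengths in mm; the calibration is good to about 2 mm. A picture is of the moment at which its call begins. There is no depth.
- order.sign_off(): hands the job in, once; it reports no verdict.
Trained networks look in the newest picture that a camera, given by its name, has taken for a name from the list of things; names that differ only in an ending like _2 or _b are one class to them, and where a whole thing is asked for, a point or a joint stands for the part that bears it (a point fixed in the world has none). Each returns a list of dicts, best first, with "conf" (0 to 1); they miss things now and then, are a little off and sometimes report something else, mostly with a low value. They report only what shows in the picture. A call takes as long as a camera call. They do not tell look-alikes from the thing itself.
- finder.find_in(camera, query): "position" ([x, y, z] in mm, in the coordinates of the camera as it stood for that picture, good to about 4 mm: the middle of the surface that is visible of it).
- finder.outline_of(camera, query): "mask" (384x512 bool, what is visible of it).
The state is a dict: "t": time; "joints": joint angles; "qvel": joint speeds; "joint_efforts": joint torques, N m; "position": TCP position; "orientation": TCP orientation; "contact_force": force on the tool from outside, world axes, zero at the start; "ft_torque": the same for the moment, N m; "gripper_width": finger opening in mm.
Only numpy, scipy, OpenCV 4.12 (cv2) and the standard library are available. Lean on these libraries where they do the work, as an engineer would, in place of code of your own. Each camera call takes 0.05 s, during which the arm holds its last target.

### The job

One of the two ratchet press clamps on the repair bench has a small green plug-in card lying in its guides. Pump that clamp's trigger with full strokes until its jaw has pushed the card home into the black socket, then press its release lever and keep it down until the jaw has slid all the way back, leaving the card in the socket. Work only through the trigger and the lever: do not touch the jaw or the card.

Things in the scene. Friction and masses are not known exactly. Their poses are not given: they have to be found in the camera images.
- clamp: Fixed press clamp with the card in it (an empty twin stands beside). Origin on the bench, centre line; +x from trigger end to socket end. Plate x -142 to 178, y +-50 mm; two cheeks x -90 to 5, y +-29, top z 80. Release lever: flat steel paddle outside the +y cheek, 28 (x) x 36 mm, top centre at x -58, y 72, z 68; goes down 17 mm at 2-4 N, frees the jaw from 9 mm, springs up. It nods as you pump.
- clamp_jaw: Sliding jaw plate, 12 x 40 mm, top z 58 mm, on a toothed bar. Origin under its front (pushing) face, axes as the clamp's. At clamp x 55 mm when fully back (start). A full trigger stroke gains 12 mm, held by the ratchet; after 3 it is at 91-95 mm and the card is home; more strokes do no harm. With the release paddle held down, a spring slides it back in under 1.5 s; let go early, it catches again.
- clamp_trigger_bar (a point): Centre of the trigger's rubber cross-bar, 16 mm diameter, 46 mm long along clamp y. At rest at clamp x -135, y 0, z 108 mm. Sprung lever hinged 75 mm ahead of it: pressed straight down (about 5 N) the bar sinks 49 mm to its stop, shifting up to 6 mm rearward on the way. A stroke must sink it at least 44 mm; let it rise fully (0.5 s, by its spring) before the next.
- card: Loose plug-in card in the clamp's guides ahead of the jaw: green board 60 x 44 x 4 mm with a steel can 24 x 30 mm, 9 mm high, and gilt contacts at the front. Origin: centre of its underside, on the nest floor (z 16 mm); x along the clamp's x. Starts at clamp x 89-98 mm; home at about 125 mm (120 or more will do), its front edge under the black socket's lip.
Not all that is in view belongs to the job. Leave any purple look-alike of the card alone.

How it is judged:
By the outcome, as a careful person would: the job done as asked, in the order asked, and still so for the second after the job is handed in, with the robot touching nothing.
It also fails if it takes over 48 s, if anything falls off the work surface, if the arm or the gripper's body presses on something with over 40 N, if the wrist force passes 120 N, or if a joint passes its speed limit or range.

## Working session

There is one attempt and no reset: what is moved stays moved. The work goes in short steps, Python scripts to look and compute and a tool call to move; the robot and the scene stay as the last step left them, time stands still between calls to the robot, and variables do not carry over. Pictures are saved under pics/ and viewed, and the job is handed in when it is done.

Besides the shell and the picture viewer there is one more tool, called after "Request:" as name(argument=value, ...), one argument or row to a line, values as JSON. arm_command: Moves the arm, as the interface text tells. Its arguments: {"type":"object","properties":{"deltas":{"type":"array","items":{"type":"array","items":{"type":"number"}}},"fingers":{"type":"number"}},"required":["deltas"]}

```bash
mkdir -p pics; ls
python3 - <<'E'
from cell import status, viewer, finder
import cv2, numpy as np, json
s=status.get_obs(); print(s)
for n in ("scene","top"):
    d=viewer.get_image(n)
    cv2.imwrite(f"pics/{n}0.png",cv2.resize(d["img"][:,:,::-1],(800,600),interpolation=cv2.INTER_CUBIC))
    np.savez(f"{n}0.npz",**d)
    print(n,d["vertical_fov"],d["cx"],d["cy"],d["R"],d["t"])
    R=np.array(d["R"]);t=np.array(d["t"])
    for q in ("clamp","clamp_jaw","clamp_trigger_bar","card"):
        for r in finder.find_in(n,q):
            p=R.T@(np.array(r["position"])-t); print(n,q,round(r["conf"],2),p.round(1))
E
```

```text
pics
{'t': 0.0, 'joints': array([-1.20200024e+00,  2.41391946e-01,  3.72550737e-03,  1.33520702e+00,
        2.44004296e-05,  1.57081122e+00]), 'qvel': array([ 0.00060608, -0.00027916,  0.00168581, -0.00252361,  0.00245042,
        0.00182433]), 'joint_efforts': array([ 4.13234156e-04, -3.72318435e+01,  2.52406597e+01,  1.69592845e-02,
       -1.35096388e-04, -8.45767147e-06]), 'position': array([ 180.0245619 , -465.78655769,  230.4239566 ]), 'orientation': array([-3.13951552e+00, -2.43694489e-05,  3.68781150e-01]), 'contact_force': array([0.19025053, 0.470027  , 0.27235793]), 'ft_torque': array([ 0.0131518 ,  0.00324251, -0.00317326]), 'gripper_width': 85.42533212692486}
scene 54.35884685589418 251.71544601558367 196.91617353110487 [[-0.15230073  0.98832539  0.00417321]
 [ 0.55102481  0.0884166  -0.82979164]
 [-0.82047312 -0.12407833 -0.55805772]] [  38.5526719  -250.48620716 1341.83558941]
scene clamp 0.68 [712.9 193.5  30.4]
scene clamp_jaw 0.63 [711.1 194.6  39.9]
scene clamp_jaw 0.56 [584.7 223.5  92.9]
scene clamp_trigger_bar 0.77 [583.1 217.6  93.8]
scene card 0.91 [713.5 364.    5.5]
scene card 0.86 [465.4 335.    5.3]
scene card 0.82 [432.6 116.5   5.4]
scene card 0.62 [761.9 174.1  21.6]
top 56.07713605374587 258.8867016946745 192.46749576315236 [[ 0.00183492 -0.99998392 -0.00536581]
 [-0.99270035 -0.00117442 -0.12060118]
 [ 0.12059294  0.00554794 -0.99268654]] [ 42.84833508 583.07591934 938.62987175]
top clamp 0.95 [658.5 199.2  28.5]
top clamp_jaw 0.7 [658.4 199.5  30.7]
top clamp_trigger_bar 0.9 [569.4 224.8  96.4]
top card 0.78 [703.  371.    2.4]
top card 0.64 [465.  337.5   4.6]
top card 0.63 [430.7 115.    4.6]
```

View pics/scene0.png

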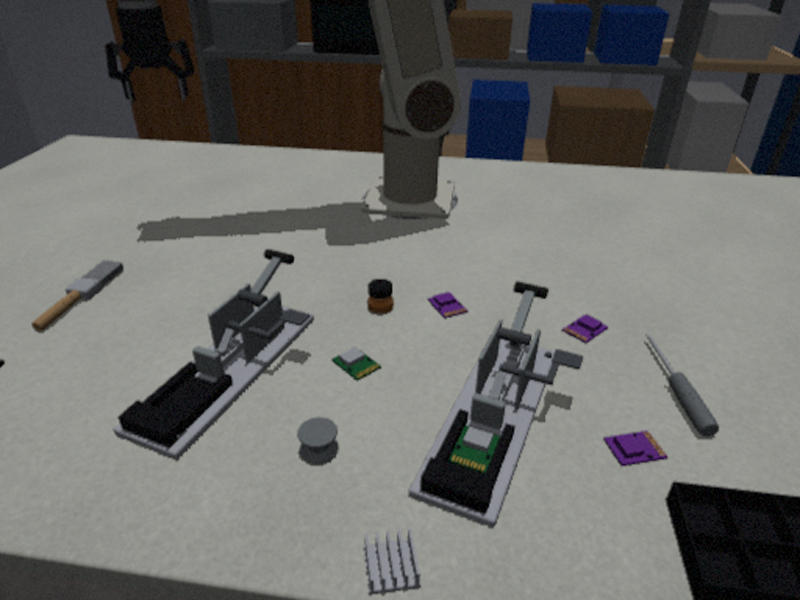

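View pics/top0.png

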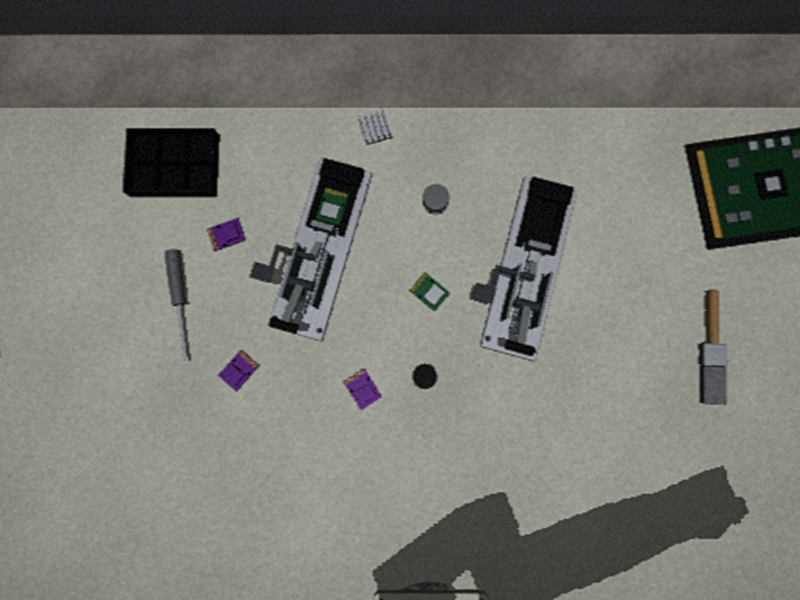

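The top view shows two clamps: A at about (320,250), with a green card in its guides, and B at about (530,270), empty. Clamp A fits the description, and in the scene view it is the one at (480,400). The green card at (430,290) is loose, and the purple ones are look-alikes. I'll confirm in an enlarged crop and measure there.

Run:
```python
import cv2, numpy as np
a=np.load("top0.npz")["img"][90:230,150:250]
b=np.load("scene0.npz")["img"][170:340,255:385]
for n,c in(("tcrop",a),("scrop",b)):
    k=min(800//c.shape[1],600//c.shape[0]); k=4 if n=="tcrop" else 3
    c=cv2.resize(c[:,:,::-1],None,fx=k,fy=k,interpolation=cv2.INTER_CUBIC)
    c=cv2.convertScaleAbs(c,alpha=1.4,beta=10); print(c.shape)
    cv2.imwrite(f"pics/{n}.png",c)
```

```text
(560, 400, 3)
(510, 390, 3)
```

View pics/tcrop.png

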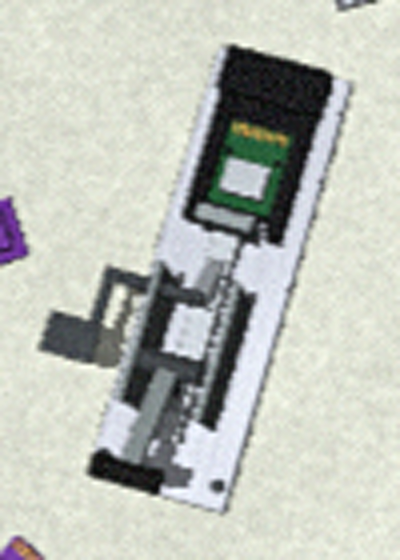

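View pics/scrop.png

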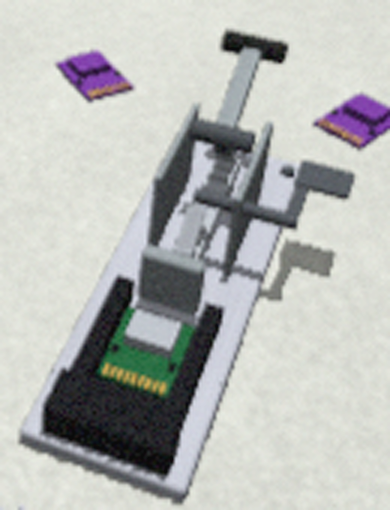

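The crop confirms clamp A: the card is in its guides, ahead of the jaw. Next I'll fit the clamp pose from these feature points.

```bash
cat > h.py <<'E'
import numpy as np
def proj(d,X):
    X=np.atleast_2d(X); f=192/np.tan(np.radians(float(d["vertical_fov"]))/2)
    c=X@np.array(d["R"]).T+np.array(d["t"]); return np.c_[d["cx"]+f*c[:,0]/c[:,2], d["cy"]+f*c[:,1]/c[:,2]]
def c2w(P,p):
    x,y,a=p[:3]; P=np.atleast_2d(P); c,s=np.cos(a),np.sin(a)
    return np.c_[x+c*P[:,0]-s*P[:,1], y+s*P[:,0]+c*P[:,1], P[:,2]]
E
python3 - <<'E'
from h import *
from scipy.optimize import least_squares
T=dict(np.load("top0.npz"));S=dict(np.load("scene0.npz"))
# crop px, clamp pts (z None -> plate thickness)
top=[((125,471),(-135,0,112)),((69,337),(-58,72,68)),((352,83),(178,-50,None)),((226,513),(-142,-50,None)),((222,47),(178,50,None))]
sc=[((254,46),(-135,0,110)),((326,180),(-58,72,68)),((19,436),(178,-50,None)),((186,490),(178,50,None))]
def g(px,k,o): return (np.array(px)+.5)/k-.5+o
def res(p):
    r=[]
    for d,L,k,o in((T,top,4,(150,90)),(S,sc,3,(255,170))):
        for px,P in L:
            P=[P[0],P[1],p[3] if P[2] is None else P[2]]
            r.append((proj(d,c2w(P,p))[0]-g(px,k,np.array(o))))
    return np.array(r).ravel()
s=least_squares(res,[700,190,-.2,6],loss="soft_l1"); p=s.x
print(p, np.degrees(p[2])); print(res(p).reshape(-1,2).round(1))
np.save("pose.npy",p)
for n,P in dict(bar=(-135,0,108),pad=(-58,72,68),jaw=(55,0,58)).items(): print(n,c2w(P,p).round(1))
E
```

```text
[ 6.64867049e+02  1.99781597e+02 -2.72682702e-01  1.03533144e+01] -15.6235679723705
[[ 0.2  0.6]
 [ 0.4 -0.1]
 [ 0.4 -0.3]
 [-0.4  0.3]
 [-0.6 -0.4]
 [ 0.3 -0.1]
 [-0.1 -0.7]
 [-0.2 -0.7]
 [ 0.1  2.1]]
bar [[534.9 236.1 108. ]]
pad [[628.4 284.7  68. ]]
jaw [[717.8 185.   58. ]]
```

Fit residuals are under 1 px apart from one occluded corner. Now I'll transfer to above the trigger with the fingers shut and the tool yaw aligned to the clamp (-0.273).

Request:
arm_command(
  deltas=[
    [0.2, -0.18, 0, 0, 0, 0.02],
    [0.4, -0.36, 0, 0, 0, 0.04],
    [0.6, -0.54, 0, 0, 0, 0.06],
    [0.8, -0.72, 0, 0, 0, 0.082],
    [1.0, -0.9, 0, 0, 0, 0.102],
  ],
  fingers=0,
)

```text
t: 1.0
position: [241.4, -345.5, 231.4]
orientation: [3.141, -0.0, -0.278]
contact_force: [-0.0, -0.3, 0.7]
gripper_width: 12.1
```

Request:
arm_command(
  deltas=[
    [0.1, -0.4, 0, 0, 0, 0],
    [0.2, -0.8, 0, 0, 0, 0],
    [0.25, -1.0, 0, 0, 0, 0],
  ],
)

```text
t: 1.3
position: [292.7, -254.5, 231.5]
orientation: [-3.141, -0.0, -0.27]
contact_force: [0.8, -0.1, 0.3]
gripper_width: -0.1
```

Request:
arm_command(
  deltas=[
    [0.1, -0.4, 0, 0, 0, 0],
    [0.2, -0.8, 0, 0, 0, 0],
    [0.25, -1.0, 0, 0, 0, 0],
  ],
)

```text
t: 1.6
position: [343.9, -165.0, 231.6]
orientation: [-3.141, -0.001, -0.27]
contact_force: [0.3, -0.3, 0.0]
gripper_width: 0.0
```

Request:
arm_command(
  deltas=[
    [0.1, -0.4, 0, 0, 0, 0],
    [0.2, -0.8, 0, 0, 0, 0],
    [0.25, -1.0, 0, 0, 0, 0],
  ],
)

```text
t: 1.9
position: [390.5, -93.2, 231.5]
orientation: [-3.126, -0.001, -0.245]
contact_force: [0.1, 0.1, 0.0]
gripper_width: -0.4
```

Request:
arm_command(
  deltas=[
    [0.1, -0.4, 0, 0, 0, 0],
    [0.2, -0.8, 0, 0, 0, 0],
    [0.25, -1.0, 0, 0, 0, 0],
  ],
)

```text
t: 2.2
position: [423.6, -69.3, 232.7]
orientation: [-3.09, 0.001, -0.198]
contact_force: [0.2, 0.1, -0.0]
gripper_width: -0.0
```

Request:
arm_command(
  deltas=[
    [0, -0.4, 0, 0, 0, 0],
    [0, -0.8, 0, 0, 0, 0],
    [0, -1.0, 0, 0, 0, 0],
    [0, -1.0, 0, 0, 0, 0],
  ],
)

```text
t: 2.6
position: [433.1, -33.4, 237.9]
orientation: [-3.053, 0.002, -0.138]
contact_force: [-0.2, -0.2, -0.5]
gripper_width: 0.2
```

Run:
```python
from cell import status
s=status.get_obs()
for k in s: print(k,s[k].round(3) if hasattr(s[k],'round') else s[k])
```

```text
t 2.6
joints [-0.139  0.108 -0.143  1.322  0.089  3.141]
qvel [0.029 0.012 0.016 0.008 0.017 0.   ]
joint_efforts [ 2.5000e-02 -3.0526e+01  2.5177e+01  8.0000e-03  3.1700e-01  0.0000e+00]
position [433.089 -33.412 237.919]
orientation [-3.053e+00  2.000e-03 -1.380e-01]
contact_force [-0.25  -0.207 -0.542]
ft_torque [-0.105 -0.034 -0.026]
gripper_width 0.15683766067672408
```

Joint 6 hit its range end: the real relation is yaw = j1 - j6 + π. I'll use the perpendicular yaw (+1.298) instead, which puts j6 at about 2.26 at the bar.

Request:
arm_command(
  deltas=[
    [0, 0, 0, 0, 0, -0.023],
    [0, 0, 0, 0, 0, -0.046],
    [0, 0, 0, 0, 0, -0.07],
    [0, 0, 0, 0, 0, -0.09],
    [0, 0, 0, 0, 0, -0.11],
  ],
)

```text
t: 3.1
position: [432.8, -34.0, 237.8]
orientation: [-3.072, -0.055, 0.555]
contact_force: [0.1, -0.4, 0.3]
gripper_width: 0.1
```

```bash
cat >> h.py <<'E'
def delta(target,rpy):
    from cell import status
    from scipy.spatial.transform import Rotation as Ro
    s=status.get_obs(); R0=Ro.from_euler("xyz",s["orientation"]); R1=Ro.from_euler("xyz",rpy)
    print("t",round(s["t"],2),"pos",s["position"].round(1),"F",s["contact_force"].round(1),"j",s["joints"].round(2))
    print("shift",(R0.inv().apply(np.array(target)-s["position"])/100).round(3),"turn",((R0.inv()*R1).as_rotvec()/2/np.pi).round(4))
E
python3 - <<'E'
from h import *
p=np.load("pose.npy"); t=c2w((-137,0,150),p)[0]; print(t)
delta(t,[np.pi,0,1.298])
E
```

```text
[532.92894331 236.6778863  150.        ]
t 3.1 pos [432.8 -34.  237.8] F [ 0.1 -0.4  0.3] j [-0.14  0.11 -0.14  1.32  0.09  2.44]
shift [ 2.225 -1.699  1.123] turn [-0.0073 -0.0125 -0.1179]
```

Request:
arm_command(
  deltas=[
    [0.2, -0.15, 0.06, -0.0015, -0.0025, -0.023],
    [0.4, -0.3, 0.12, -0.003, -0.005, -0.046],
    [0.6, -0.45, 0.18, -0.0045, -0.0075, -0.07],
    [0.8, -0.6, 0.24, -0.006, -0.01, -0.094],
    [1.0, -0.75, 0.3, -0.0073, -0.0125, -0.118],
  ],
)

```text
t: 3.6
position: [479.3, 85.4, 218.6]
orientation: [-3.142, 0.0, 1.294]
contact_force: [0.9, -0.2, 1.1]
gripper_width: 0.0
```

Run:
```python
from h import *
p=np.load("pose.npy"); t=c2w((-137,0,150),p)[0]
delta(t,[np.pi,0,1.298])
```

```text
t 3.6 pos [479.3  85.4 218.6] F [ 0.9 -0.2  1.1] j [ 0.18  0.22 -0.05  1.3  -0.    2.02]
shift [1.602 0.103 0.685] turn [-0.      0.     -0.0006]
```

Request:
arm_command(
  deltas=[
    [0.4, 0.03, 0.2, 0, 0, 0],
    [0.8, 0.06, 0.3, 0, 0, 0],
  ],
)

```text
t: 3.8
position: [506.9, 160.7, 187.7]
orientation: [-3.14, 0.0, 1.288]
contact_force: [0.4, -0.8, 0.6]
gripper_width: -0.0
```

Request:
arm_command(
  deltas=[
    [0.4, 0.02, 0.15, 0, 0, 0],
    [0.8, 0.04, 0.25, 0, 0, 0],
    [0.8, 0.04, 0.25, 0, 0, 0],
    [0.8, 0.04, 0.25, 0, 0, 0],
  ],
)

```text
t: 4.2
position: [532.7, 235.9, 162.7]
orientation: [-3.14, 0.001, 1.29]
contact_force: [-0.4, 0.7, 1.0]
gripper_width: -0.0
```

Run:
```python
from h import *
from cell import viewer
import cv2
p=np.load("pose.npy"); t=c2w((-137,0,120),p)[0]
delta(t,[np.pi,0,1.298])
for n,(r0,r1,c0,c1) in dict(scene=(120,340,230,420),top=(80,250,140,280)).items():
    d=viewer.get_image(n); c=d["img"][r0:r1,c0:c1,::-1]
    cv2.imwrite(f"pics/{n}1.png",cv2.convertScaleAbs(cv2.resize(c,None,fx=2.7,fy=2.7,interpolation=cv2.INTER_CUBIC),alpha=1.4,beta=10))
```

```text
t 4.2 pos [532.7 235.9 162.7] F [-0.4  0.7  1. ] j [0.42 0.44 0.11 1.24 0.   2.27]
shift [0.008 0.001 0.427] turn [-0.0003  0.0002 -0.0013]
```

View pics/scene1.png

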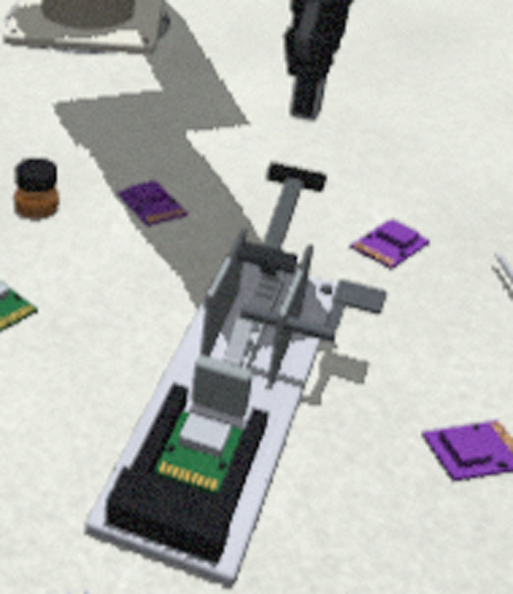

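View pics/top1.png

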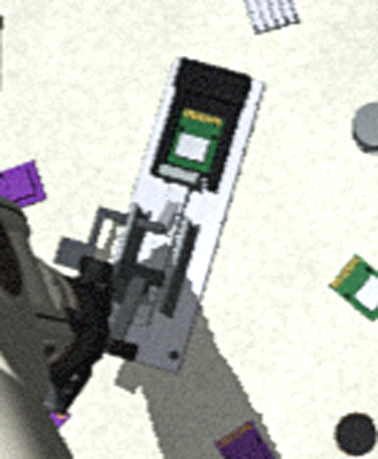

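Run:
```python
from h import *
p=np.load("pose.npy"); S=dict(np.load("scene0.npz"))
for X in ([532.7,235.9,162.7],[532.7,235.9,116],c2w((-135,0,108),p)[0]): print(((proj(S,X)[0]-[230,120]+.5)*2.7).round(1))
```

```text
[306.  117.5]
[297.9 168.7]
[297.  178.6]
```

Image and kinematics agree: the fingertip is at (307,116) against a predicted (306,117), and the bar is at (297,178) as predicted. Going down for the first stroke.

Request:
arm_command(
  deltas=[
    [0.01, 0, 0.25, 0, 0, 0],
    [0.01, 0, 0.4, 0, 0, 0],
    [0.01, 0, 0.43, 0, 0, 0],
  ],
)

```text
t: 4.6
position: [532.3, 234.6, 119.6]
orientation: [-3.139, 0.001, 1.286]
contact_force: [-0.5, -0.7, -0.7]
gripper_width: 0.2
```

Request:
arm_command(
  deltas=[
    [0, 0, 0.12, 0, 0, 0],
    [0, 0, 0.24, 0, 0, 0],
    [0, 0, 0.36, 0, 0, 0],
    [0, 0, 0.44, 0, 0, 0],
    [0, 0, 0.48, 0, 0, 0],
  ],
)

```text
t: 5.1
position: [532.6, 236.9, 72.3]
orientation: [-3.139, -0.001, 1.289]
contact_force: [-4.3, 1.5, 4.3]
gripper_width: 0.2
```

Request:
arm_command(
  deltas=[
    [0, 0, 0.02, 0, 0, 0],
    [0, 0, 0.03, 0, 0, 0],
  ],
)

```text
t: 5.3
position: [533.4, 236.7, 69.7]
orientation: [-3.141, -0.001, 1.288]
contact_force: [-3.6, 1.0, 4.7]
gripper_width: -0.2
```

Request:
arm_command(
  deltas=[
    [0, 0, 0.015, 0, 0, 0],
    [0, 0, 0.025, 0, 0, 0],
  ],
)

```text
t: 5.5
position: [533.6, 236.6, 67.5]
orientation: [-3.141, -0.001, 1.288]
contact_force: [-3.9, 1.2, 5.6]
gripper_width: -0.2
```

```bash
cat > look.py <<'E'
import sys; from h import *
from cell import viewer
import cv2
d=viewer.get_image("scene"); c=d["img"][170:350,250:420,::-1]
cv2.imwrite(f"pics/{sys.argv[1]}.png",cv2.convertScaleAbs(cv2.resize(c,None,fx=3.3,fy=3.3,interpolation=cv2.INTER_CUBIC),alpha=1.4,beta=10))
p=np.load("pose.npy")
E
python3 look.py stroke1
```

```text
(no output)
```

View pics/stroke1.png

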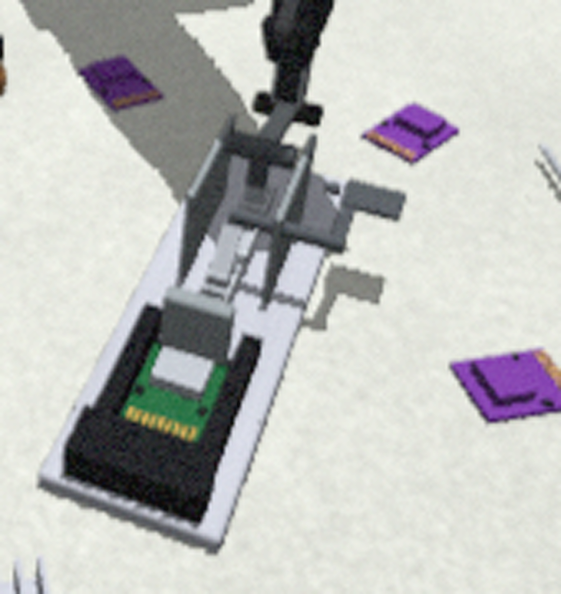

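The first stroke pushed the jaw forward: its face is now against the card at (197,325). Let the bar rise fully, then strokes 2 and 3.

Request:
arm_command(
  deltas=[
    [0, 0, -0.25, 0, 0, 0],
    [0, 0, -0.5, 0, 0, 0],
    [0, 0, -0.55, 0, 0, 0],
    [0, 0, -0.55, 0, 0, 0],
    [0, 0, -0.55, 0, 0, 0],
  ],
)

```text
t: 6.05
position: [533.3, 236.0, 121.0]
orientation: [-3.14, 0.001, 1.288]
contact_force: [0.3, -0.7, 0.7]
gripper_width: -0.1
```

Request:
arm_command(
  deltas=[
    [0, 0, 0, 0, 0, 0],
    [0, 0, 0, 0, 0, 0],
    [0, 0, 0, 0, 0, 0],
    [0, 0, 0, 0, 0, 0],
  ],
)

```text
t: 6.45
position: [533.3, 236.5, 121.7]
orientation: [-3.14, -0.0, 1.288]
contact_force: [-0.8, -0.0, -0.1]
gripper_width: 0.2
```

```bash
python3 look.py up1
```

```text
(no output)
```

View pics/up1.png

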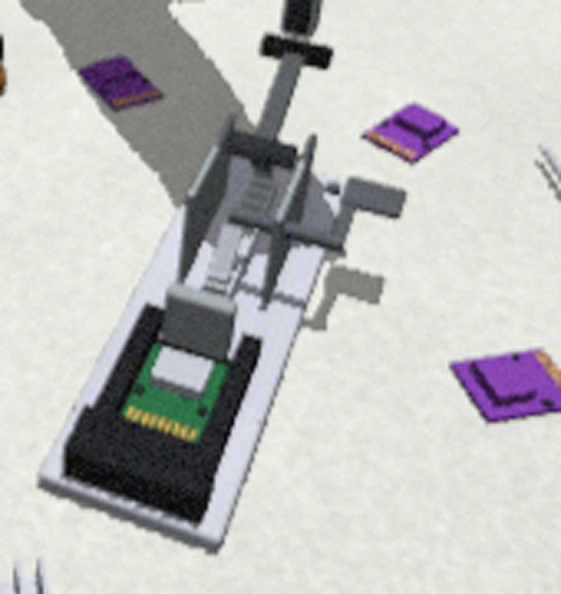

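The bar is fully up and the jaw held its gain. Stroke 2.

Request:
arm_command(
  deltas=[
    [0, 0, 0.15, 0, 0, 0],
    [0, 0, 0.3, 0, 0, 0],
    [0, 0, 0.43, 0, 0, 0],
    [0, 0, 0.51, 0, 0, 0],
    [0, 0, 0.55, 0, 0, 0],
  ],
)

```text
t: 7.0
position: [532.6, 237.7, 67.2]
orientation: [-3.139, -0.002, 1.289]
contact_force: [-3.5, 2.8, 5.0]
gripper_width: -0.1
```

Request:
arm_command(
  deltas=[
    [0, 0, 0, 0, 0, 0],
    [0, 0, 0, 0, 0, 0],
  ],
)

```text
t: 7.2
position: [533.6, 236.9, 67.8]
orientation: [-3.141, -0.001, 1.289]
contact_force: [-3.6, 2.8, 3.4]
gripper_width: 0.4
```

Request:
arm_command(
  deltas=[
    [0, 0, -0.25, 0, 0, 0],
    [0, 0, -0.5, 0, 0, 0],
    [0, 0, -0.55, 0, 0, 0],
    [0, 0, -0.55, 0, 0, 0],
    [0, 0, -0.55, 0, 0, 0],
  ],
)

```text
t: 7.7
position: [533.2, 235.9, 121.1]
orientation: [-3.14, 0.001, 1.288]
contact_force: [-0.8, 0.5, -0.5]
gripper_width: -0.1
```

Request:
arm_command(
  deltas=[
    [0, 0, 0, 0, 0, 0],
    [0, 0, 0, 0, 0, 0],
    [0, 0, 0, 0, 0, 0],
    [0, 0, 0, 0, 0, 0],
  ],
)

```text
t: 8.1
position: [533.4, 236.5, 121.7]
orientation: [-3.14, 0.0, 1.288]
contact_force: [0.8, 0.1, 0.0]
gripper_width: -0.3
```

```bash
python3 look.py up2
```

```text
(no output)
```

View pics/up2.png

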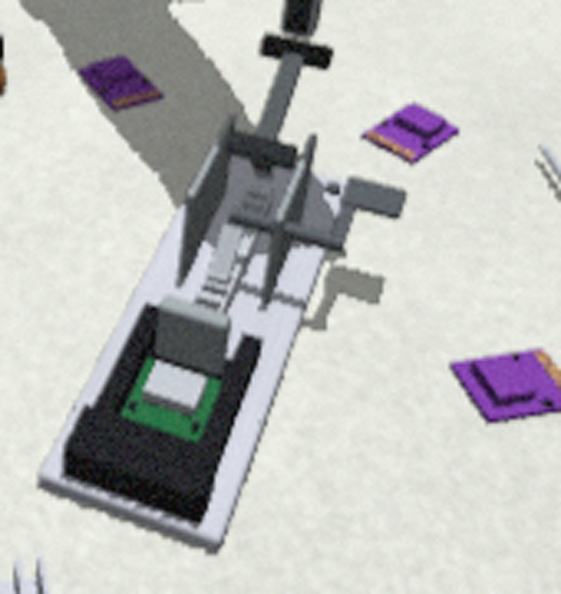

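Stroke 2 worked: the gilt contacts are now under the socket lip at about (165,435). Stroke 3.

Request:
arm_command(
  deltas=[
    [0, 0, 0.15, 0, 0, 0],
    [0, 0, 0.3, 0, 0, 0],
    [0, 0, 0.43, 0, 0, 0],
    [0, 0, 0.51, 0, 0, 0],
    [0, 0, 0.55, 0, 0, 0],
  ],
)

```text
t: 8.65
position: [532.7, 237.6, 67.2]
orientation: [-3.139, -0.002, 1.289]
contact_force: [-3.0, 1.4, 4.9]
gripper_width: -0.3
```

Request:
arm_command(
  deltas=[
    [0, 0, 0, 0, 0, 0],
    [0, 0, 0, 0, 0, 0],
  ],
)

```text
t: 8.85
position: [533.6, 236.8, 67.7]
orientation: [-3.141, -0.001, 1.289]
contact_force: [-1.8, 1.0, 2.9]
gripper_width: 0.3
```

Request:
arm_command(
  deltas=[
    [0, 0, -0.25, 0, 0, 0],
    [0, 0, -0.5, 0, 0, 0],
    [0, 0, -0.55, 0, 0, 0],
    [0, 0, -0.55, 0, 0, 0],
    [0, 0, -0.55, 0, 0, 0],
  ],
)

```text
t: 9.35
position: [533.2, 235.9, 121.1]
orientation: [-3.14, 0.001, 1.288]
contact_force: [0.7, -1.5, -0.5]
gripper_width: 0.3
```

Request:
arm_command(
  deltas=[
    [0, 0, 0, 0, 0, 0],
    [0, 0, 0, 0, 0, 0],
    [0, 0, 0, 0, 0, 0],
    [0, 0, 0, 0, 0, 0],
  ],
)

```text
t: 9.75
position: [533.3, 236.4, 121.7]
orientation: [-3.14, 0.0, 1.288]
contact_force: [0.3, -0.1, 0.1]
gripper_width: 0.2
```

```bash
python3 look.py up3
python3 - <<'E'
from h import *
S=dict(np.load("scene0.npz")); p=np.load("pose.npy")
for P in ((91,0,58),(95,0,58),(79,0,58),(67,0,58)):
    P=np.array(P,float); 
    print(P,((proj(S,c2w([P+[0,-20,0],P+[0,20,0]],p))-[250,170]+.5)*3.3).round(0).tolist())
for x in (113,125,): # card: can rear/front edges at top z 29
    print(x,((proj(S,c2w([(x-30,-22,20),(x-30,22,20),(x+30,-22,20),(x+30,22,20)],p))-[250,170]+.5)*3.3).round(0).tolist())
E
```

```text
[91.  0. 58.] [[152.0, 322.0], [222.0, 344.0]]
[95.  0. 58.] [[149.0, 326.0], [220.0, 349.0]]
[79.  0. 58.] [[159.0, 308.0], [229.0, 329.0]]
[67.  0. 58.] [[165.0, 294.0], [235.0, 315.0]]
113 [[148.0, 360.0], [223.0, 384.0], [112.0, 435.0], [191.0, 463.0]]
125 [[141.0, 374.0], [217.0, 399.0], [104.0, 452.0], [184.0, 480.0]]
```

View pics/up3.png

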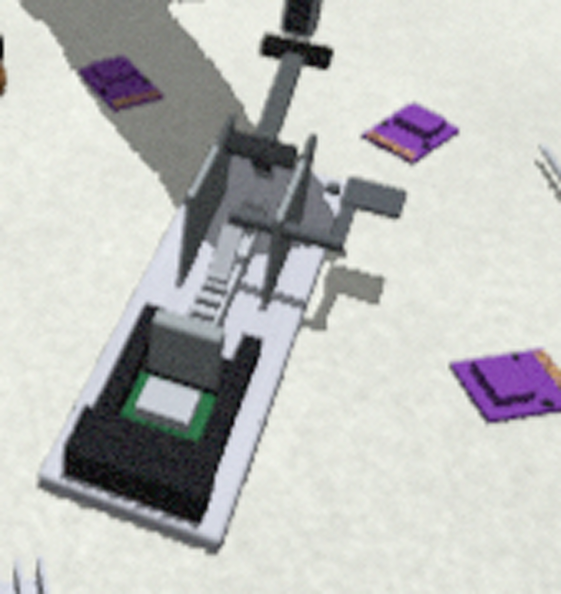

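After stroke 3 the jaw's top edge is at (150,318)–(222,340), so the jaw is at x ≈ 91 and the card at about 121. That is just inside tolerance. Extra strokes do no harm, so I'll add a fourth, watching the force.

Request:
arm_command(
  deltas=[
    [0, 0, 0.1, 0, 0, 0],
    [0, 0, 0.2, 0, 0, 0],
    [0, 0, 0.25, 0, 0, 0],
  ],
)

```text
t: 10.1
position: [532.5, 236.6, 95.7]
orientation: [-3.139, 0.0, 1.289]
contact_force: [-2.3, 0.2, 2.8]
gripper_width: -0.3
```

Request:
arm_command(
  deltas=[
    [0, 0, 0.07, 0, 0, 0],
    [0, 0, 0.13, 0, 0, 0],
  ],
)

```text
t: 10.3
position: [533.1, 236.5, 83.3]
orientation: [-3.14, 0.0, 1.288]
contact_force: [-1.4, 0.2, 2.0]
gripper_width: 0.3
```

Request:
arm_command(
  deltas=[
    [0, 0, 0.06, 0, 0, 0],
    [0, 0, 0.1, 0, 0, 0],
  ],
)

```text
t: 10.5
position: [533.4, 236.4, 73.5]
orientation: [-3.141, -0.0, 1.288]
contact_force: [-2.0, 0.4, 4.6]
gripper_width: 0.0
```

Request:
arm_command(
  deltas=[
    [0, 0, 0.04, 0, 0, 0],
    [0, 0, 0.06, 0, 0, 0],
    [0, 0, 0.06, 0, 0, 0],
  ],
)

```text
t: 10.8
position: [533.8, 236.3, 68.2]
orientation: [-3.142, -0.0, 1.288]
contact_force: [-0.8, -0.5, 3.8]
gripper_width: -0.1
```

Request:
arm_command(
  deltas=[
    [0, 0, -0.25, 0, 0, 0],
    [0, 0, -0.5, 0, 0, 0],
    [0, 0, -0.7, 0, 0, 0],
    [0, 0, -0.8, 0, 0, 0],
    [0, 0, -0.8, 0, 0, 0],
  ],
)

```text
t: 11.3
position: [534.8, 236.9, 149.5]
orientation: [3.139, -0.003, 1.288]
contact_force: [0.3, 0.1, -0.1]
gripper_width: 0.1
```

```bash
python3 look.py up4
python3 - <<'E'
from h import *
p=np.load("pose.npy"); t=c2w((-58,74,100),p)[0]; print(t)
delta(t,[np.pi,0,1.298])
E
```

```text
[628.9394237  286.66776182 100.        ]
t 11.35 pos [534.  236.6 148.2] F [ 0.3 -0.2 -0.5] j [0.42 0.45 0.09 1.21 0.   2.27]
shift [0.746 0.772 0.483] turn [ 0.     -0.0002 -0.0016]
```

View pics/up4.png

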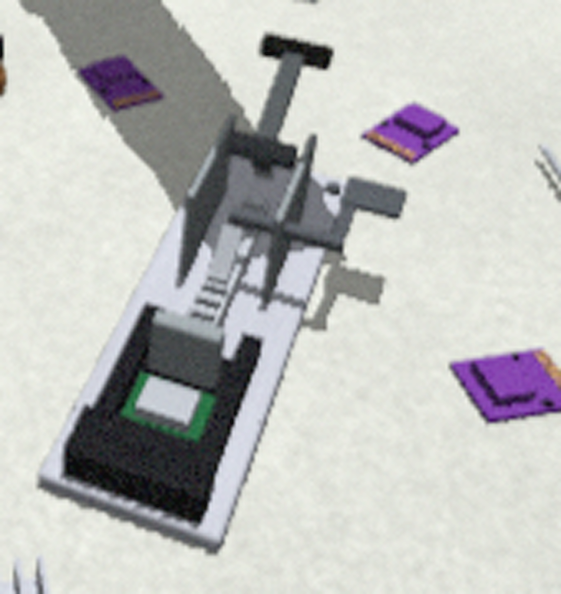

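The fourth stroke changed nothing, so jaw and card are at the end of travel. Now over to the release paddle.

Request:
arm_command(
  deltas=[
    [0.2, 0.2, 0, 0, 0, 0],
    [0.45, 0.46, 0, 0, 0, 0],
    [0.65, 0.67, 0.05, 0, 0, 0],
    [0.75, 0.77, 0.2, 0, 0, 0],
    [0.75, 0.77, 0.35, 0, 0, 0],
  ],
)

```text
t: 11.85
position: [629.5, 287.8, 110.0]
orientation: [-3.14, 0.0, 1.289]
contact_force: [-0.3, -0.4, -1.0]
gripper_width: 0.2
```

Request:
arm_command(
  deltas=[
    [0, 0, 0.12, 0, 0, 0],
    [0, 0, 0.15, 0, 0, 0],
    [0, 0, 0.15, 0, 0, 0],
  ],
)

```text
t: 12.15
position: [627.4, 286.6, 96.7]
orientation: [-3.139, 0.001, 1.288]
contact_force: [-0.7, 0.1, -0.1]
gripper_width: -0.1
```

```bash
python3 look.py pad1
python3 - <<'E'
from h import *
p=np.load("pose.npy"); t=c2w((-58,74,72),p)[0]; S=dict(np.load("scene0.npz"))
delta(t,[np.pi,0,1.298])
from cell import status
print(((proj(S,status.get_obs()["position"])[0]-[250,170]+.5)*3.3).round(0))
E
```

```text
t 12.2 pos [628.  286.9  98. ] F [-0.2 -1.2  0.7] j [0.43 0.7  0.38 1.25 0.   2.28]
shift [0.   0.01 0.26] turn [-0.0002 -0.     -0.0016]
[387. 157.]
```

View pics/pad1.png

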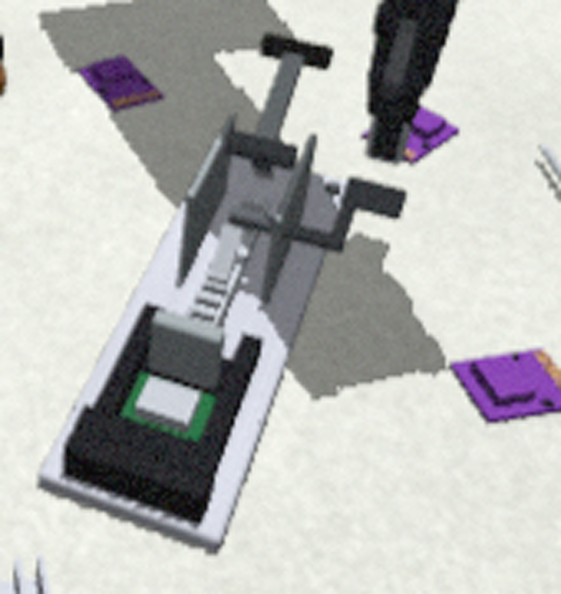

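The fingertip at (387,158) will drop onto the paddle centre at (375,197). Pressing to 15 mm down.

Request:
arm_command(
  deltas=[
    [0, 0, 0.15, 0, 0, 0],
    [0, 0, 0.27, 0, 0, 0],
    [0, 0, 0.35, 0, 0, 0],
    [0, 0, 0.41, 0, 0, 0],
    [0, 0, 0.45, 0, 0, 0],
  ],
)

```text
t: 12.7
position: [628.9, 287.1, 53.4]
orientation: [3.141, -0.001, 1.288]
contact_force: [0.9, -1.1, 3.5]
gripper_width: -0.1
```

Request:
arm_command(
  deltas=[
    [0, 0, 0, 0, 0, 0],
    [0, 0, 0, 0, 0, 0],
    [0, 0, 0, 0, 0, 0],
    [0, 0, 0, 0, 0, 0],
    [0, 0, 0, 0, 0, 0],
  ],
)

```text
t: 13.2
position: [628.6, 287.2, 53.5]
orientation: [-3.142, -0.001, 1.288]
contact_force: [0.3, -0.5, 2.4]
gripper_width: 0.1
```

```bash
python3 look.py pad2
```

```text
(no output)
```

View pics/pad2.png

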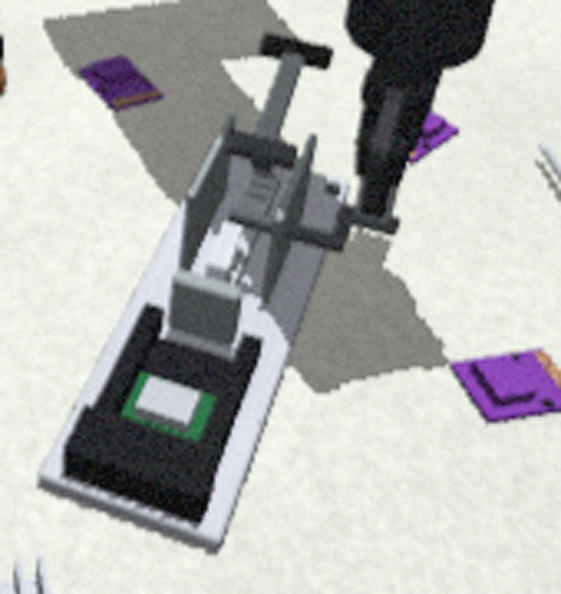

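The jaw is sliding back and the card is staying put. I'll hold the paddle for 2 s more.

Request:
arm_command(
  deltas=[
    [0, 0, 0, 0, 0, 0],
    [0, 0, 0, 0, 0, 0],
    [0, 0, 0, 0, 0, 0],
    [0, 0, 0, 0, 0, 0],
    [0, 0, 0, 0, 0, 0],
  ],
)

```text
t: 13.75
position: [628.4, 287.2, 53.2]
orientation: [-3.141, -0.001, 1.288]
contact_force: [1.0, -0.4, 2.3]
gripper_width: 0.1
```

Request:
arm_command(
  deltas=[
    [0, 0, 0, 0, 0, 0],
    [0, 0, 0, 0, 0, 0],
    [0, 0, 0, 0, 0, 0],
    [0, 0, 0, 0, 0, 0],
    [0, 0, 0, 0, 0, 0],
  ],
)

```text
t: 14.25
position: [628.4, 287.2, 53.1]
orientation: [-3.141, -0.001, 1.288]
contact_force: [1.1, -0.4, 3.2]
gripper_width: 0.3
```

Request:
arm_command(
  deltas=[
    [0, 0, 0, 0, 0, 0],
    [0, 0, 0, 0, 0, 0],
    [0, 0, 0, 0, 0, 0],
    [0, 0, 0, 0, 0, 0],
    [0, 0, 0, 0, 0, 0],
  ],
)

```text
t: 14.75
position: [628.4, 287.2, 53.1]
orientation: [-3.141, -0.001, 1.288]
contact_force: [0.4, 0.2, 2.5]
gripper_width: -0.2
```

Request:
arm_command(
  deltas=[
    [0, 0, 0, 0, 0, 0],
    [0, 0, 0, 0, 0, 0],
    [0, 0, 0, 0, 0, 0],
    [0, 0, 0, 0, 0, 0],
    [0, 0, 0, 0, 0, 0],
  ],
)

```text
t: 15.25
position: [628.4, 287.2, 53.2]
orientation: [-3.141, -0.001, 1.288]
contact_force: [1.2, 0.7, 1.9]
gripper_width: 0.3
```

```bash
python3 look.py pad3;  python3 - <<'E'
from h import *
S=dict(np.load("scene0.npz")); p=np.load("pose.npy")
for x in (55,57,60,65): print(x,((proj(S,c2w([(x,-20,58),(x,20,58)],p))-[250,170]+.5)*3.3).round(0).tolist())
c=S["img"][170:350,250:420,::-1]
import cv2
cv2.imwrite("pics/ref0.png",cv2.convertScaleAbs(cv2.resize(c,None,fx=3.3,fy=3.3,interpolation=cv2.INTER_CUBIC),alpha=1.4,beta=10))
E
```

```text
55 [[172.0, 281.0], [240.0, 301.0]]
57 [[171.0, 283.0], [239.0, 303.0]]
60 [[169.0, 286.0], [238.0, 307.0]]
65 [[167.0, 292.0], [236.0, 313.0]]
```

View pics/pad3.png

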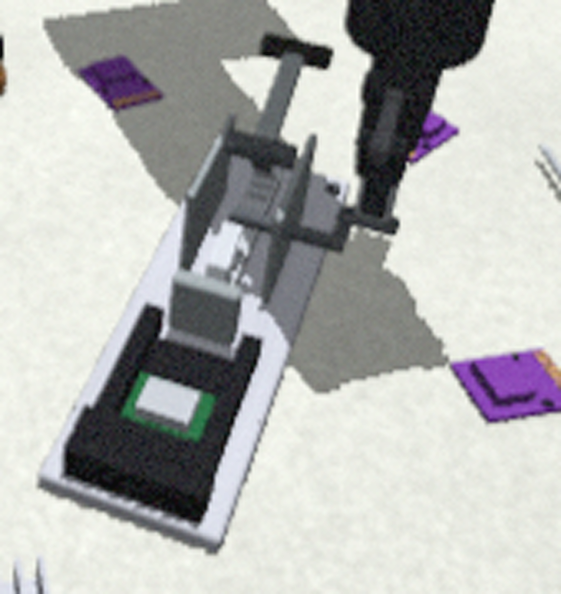

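View pics/ref0.png

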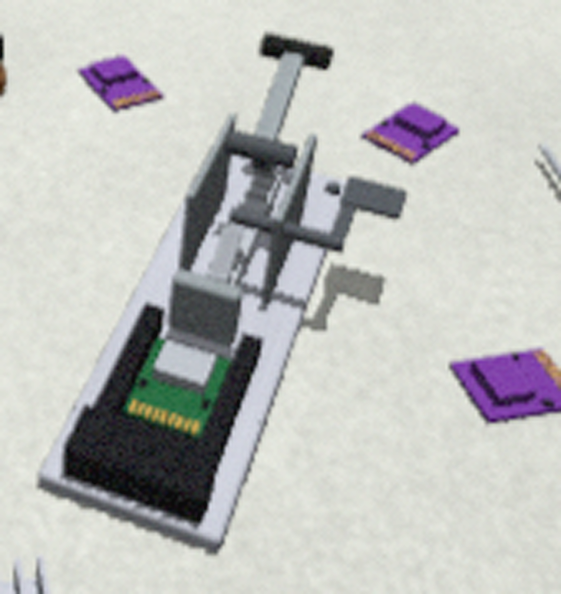

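The jaw is back exactly where it started, with its top at (172,272)–(240,292) in both pictures. The card's rear edge is at about (141,374), which matches x ≈ 125. Lifting straight off the paddle.

Request:
arm_command(
  deltas=[
    [0, 0, -0.15, 0, 0, 0],
    [0, 0, -0.4, 0, 0, 0],
    [0, 0, -0.8, 0, 0, 0],
    [0, 0, -1.0, 0, 0, 0],
    [0, 0, -1.0, 0, 0, 0],
  ],
)

```text
t: 15.8
position: [629.8, 288.0, 156.9]
orientation: [3.138, -0.005, 1.289]
contact_force: [0.8, 0.2, -0.9]
gripper_width: 0.1
```

Request:
arm_command(
  deltas=[
    [0, 0, 0, 0, 0, 0],
    [0, 0, 0, 0, 0, 0],
    [0, 0, 0, 0, 0, 0],
  ],
)

```text
t: 16.1
position: [627.2, 286.6, 150.7]
orientation: [-3.138, 0.002, 1.288]
contact_force: [-0.2, -0.3, 0.1]
gripper_width: 0.4
```

```bash
python3 look.py end
```

```text
(no output)
```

View pics/end.png

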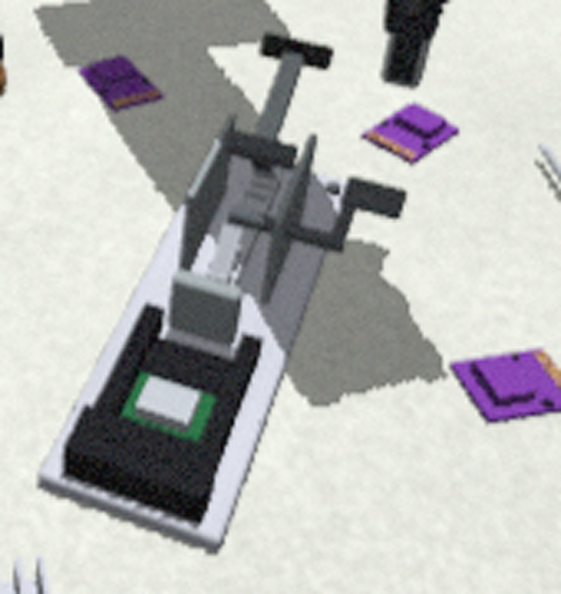

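The paddle is back up at (375,197), the jaw is fully back, the card is in the socket, and the gripper is clear.

```bash
python3 -c "
from cell import order
print(order.sign_off())"
```

```text
the job is handed in; nothing more can be done
None
```

The card is in the black socket, the jaw is all the way back, and the job was handed in at about 16 s of the 48 s limit.

- **Pumping:** I gave the trigger of the clamp with the card four full strokes of about 48 mm, using the shut fingertips, and let the bar rise fully after each. After the third stroke the jaw measured about 91 mm and I put the card at about 121 mm, only just inside tolerance. I added the fourth stroke for margin, and it moved nothing.
- **Release:** I held the paddle down about 15 mm for roughly 2.5 s, then lifted straight off.
- **Last pictures:** The jaw is exactly where it started, at about 55 mm. The card's contacts are under the socket lip, and its rear edge matches a card position of about 125 mm. The paddle and trigger are up, and the gripper is clear. The forces reported after each move stayed below about 8 N.
- **What went wrong:** On the way to the clamp, joint 6 stopped at the end of its range (3.141 rad measured, 3.14 given). The tool tilted slightly there, touching nothing. I turned the tool a quarter turn from the planned angle and carried on.
- **Disagreement:** The 121 mm estimate assumed the card's rear edge lay flush with the jaw. The last pictures, taken with the jaw clear, read about 125 mm. Both are at or above the 120 mm needed.

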